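# Strip the sealant compression jig

## Task

Take the clamped sealant test jig apart from the top down, one piece at a time: unscrew the knurled nut (it undoes anticlockwise as seen from above; do not force it) and put it in the round white dish, lay the steel pressure plate in the middle of the square rubber pad, put the black cast sample ring in the middle of the scale's round pan, and slip the aluminium spacer over the upright pin of the wooden stand. Every piece ends lying flat, the same way up as on the jig, and let go; do not knock over or shift the sealant cartridge standing nearby.

Things in the scene. Friction and masses are not known exactly. Their poses are not given: they have to be found in the camera images.
- nut_center (a point): knurled brass nut, 42 mm diameter, 22 mm tall; top piece of the stack. Point: centre, half-way up; z up its axis. Screwed on the jig's stud: turned anticlockwise seen from above it rises 17 mm per full turn (1 mm axial play), stays put between grips, cannot be pulled off straight, and is free after 2.0 to 2.6 rad (2.8 surely; more does no harm); then it lifts straight up. 0.1 to 0.2 kg
- plate_center (a point): round steel pressure plate, a ring of 50 mm outside diameter, 29 mm hole, 9 mm thick; second piece from the top, directly under the nut. Point: its centre, half-way up; z up its axis. Only its edge shows round the nut at the start; the sample under it sticks out 4 mm all round, so it is taken with the fingertips. About 0.1 kg
- sample_center (a point): black cast sealant sample, cured hard, a ring of 58 mm outside diameter, 29 mm hole, 12 mm thick; third piece, directly under the plate. Point: its centre, half-way up; z up its axis. The spacer under it sticks out 4 mm all round. About 0.05 kg
- spacer_center (a point): aluminium spacer ring, 66 mm outside diameter, 29 mm hole, 16 mm thick; the lowest loose piece, on the jig's 46 mm pedestal, so that fingers may reach past its underside. Point: its centre, half-way up; z up its axis. About 0.12 kg
- jig: the fixed jig: round grey foot 96 mm diameter, 8 mm thick; pedestal 46 mm diameter up to 28 mm; upright threaded stud, 24 mm over the thread, its top 83 mm above the work surface. Origin: on the stud's axis, at the foot's underside on the work surface; z up. Pieces lift straight up and are clear once their underside is above 85 mm
- dish: place of the nut: fixed round white dish, 84 mm outside diameter, 72 mm inside at the floor, floor 3 mm above the work surface, rim 9 mm high. Origin: centre of its underside
- pad: place of the plate: fixed square black rubber pad, 110 x 110 mm, 12 mm thick, flat top. Origin: centre of its underside
- scale: place of the sample: fixed low bench scale with a white case 170 x 130 mm and a flat round steel pan of 100 mm diameter, without rim; pan top 45 mm above the work surface. Origin: on the work surface under the pan's centre; the case reaches 100 mm towards its own -x and 70 mm towards +x
- post: place of the spacer: fixed round wooden stand of 50 mm diameter, 22 mm high, with an upright steel pin of 10 mm diameter that rises 30 mm above the wood (top 52 mm above the work surface). The spacer goes over the pin and lies on the wood. Origin: centre of the stand's underside
- cartridge: bystander: white sealant cartridge with a grey sleeve, 48 mm diameter, 210 mm tall with its spout, standing loose. Origin: centre of its underside. Must stay standing where it is

How it is judged:
On the way, in this order (a step that is already met when the one before it is completed fails the run):
1. the nut is let go at its place (horizontal distance between nut_center and dish below 0.018 m and z of nut_center in the frame of dish between 0.01 and 0.018 m and angle between nut_center's own z axis and vertical below 0.12 rad and linear speed of nut below 0.02 m/s and contact force between nut and the fingers below 0.05 N), for 0.2 s.
2. the plate is let go at its place (horizontal distance between plate_center and pad below 0.015 m and z of plate_center in the frame of pad between 0.0125 and 0.0205 m and angle between plate_center's own z axis and vertical below 0.12 rad and linear speed of plate below 0.02 m/s and contact force between plate and the fingers below 0.05 N), for 0.2 s.
3. the sample is let go at its place (horizontal distance between sample_center and scale below 0.015 m and z of sample_center in the frame of scale between 0.047 and 0.055 m and angle between sample_center's own z axis and vertical below 0.12 rad and linear speed of sample below 0.02 m/s and contact force between sample and the fingers below 0.05 N), for 0.2 s.
4. the spacer is let go at its place (horizontal distance between spacer_center and post below 0.012 m and z of spacer_center in the frame of post between 0.026 and 0.034 m and angle between spacer_center's own z axis and vertical below 0.12 rad and linear speed of spacer below 0.02 m/s and contact force between spacer and the fingers below 0.05 N), for 0.2 s.
At the end, for the whole second after the job is handed in: Set down in this order, flat within 0.12 rad, right way up, at rest, released, resting height within 4 mm: nut in the dish (within 18 mm of its centre), plate on the pad (15 mm), sample on the scale pan (15 mm), spacer over the pin, down on the wood (12 mm) (all of step 1 and all of step 2 and all of step 3 and all of step 4); the robot touches nothing.
It fails at once if the nut is forced against its thread (over 70 N) (contact force between nut and jig above 70 N).
It fails at once if the cartridge is shifted more than 30 mm or tipped (distance of cartridge from where it was at the start of the episode above 0.03 m or angle between cartridge's own z axis and vertical above 0.3 rad).
It also fails if it takes over 131 s, if anything falls off the work surface, if the arm or the gripper's body presses on something with over 40 N, if the wrist force passes 120 N, or if a joint passes its speed limit or range.

## Robot

A 6-joint arm with a two-finger parallel gripper is mounted at the origin on the work surface. World frame = base frame: x ahead of the robot, y to its left, z up, the work surface at z = 0. Lengths are in m, angles in rad, forces in N, time in s.
With the tool pointing down it reaches from about 0.375 to 0.975 m from the base axis. Payload 3.8 kg.
Tool frame: the origin (TCP) lies midway between the tips of the shut fingers; the grasp point (between the pads) lies 19 mm behind it; x points along the fingers, y is the direction in which the jaws open and shut, and the axes are right-handed (so a half turn about x gives the same grasp; the last joint's range is limited). The gripper opens to 88 mm and grips with 3 to 60 N. Pads are 18 mm wide; open, the fingers measure 123 mm over their backs; the gripper's body (75 mm by 187 mm) begins 45 mm behind the grasp point.
Start: joints at [1.089, 0.264, 1.604, -0, 1.274, -0.037], TCP at [0.29, 0.609, 0.239] pointing down, gripper open.
Joint ranges: [-2.63, 2.63], [-0.94, 2.18], [0.31, 2.57], [-1.31, 4.45], [0, 2.66], [-2.55, 2.55]. Speed limits (rad/s): [2.57, 2.57, 3.14, 3.14, 3.14, 3.14].

## Interface

Orientations are given as a rotation vector (axis times angle).
In Python, from cell import manip, inverse_kinematics, cams, order gives the robot as it stands. Calls block until the motion is done:
- manip.move_pose(position, orientation): joint-space move of the TCP to a pose.
- manip.move_linear(position, rate=0.15, rot=None): straight line of the TCP; rot=None keeps the orientation; rate is the mean speed in m/s.
- manip.set_joints(angles): joint-space move.
- manip.set_gripper(opening, force=None): finger opening in m; force is the grip in N (None keeps the last); returns when the fingers have stopped.
- manip.dwell(seconds).
- inverse_kinematics(position, orientation): joint angles nearest the present ones, or None.
- manip.state(): the state.
- cams.capture(name): name is "scene" or "top" or "wrist"; returns a dict with "image" (420x560x3 uint8, blue, green, red), "z_map" (420x560 float32, m along the optical axis (not along the pixel's ray), 0 where there is no reading), "intrinsics" (3x3 intrinsics, pixels), "position" and "orientation" of the camera in the world; the wrist camera has in their place "T_tool_cam" (4x4, takes a point from camera to tool coordinates, whose origin is the TCP and whose axes are the tool frame's). Camera axes: x right, y down, z forward; pixel columns grow to the right and rows downward; lengths in m; the calibration is good to about 2 mm. A picture is of the moment at which its call begins: read the wrist's pose just before it.
A pose or a line that the arm cannot do raises manip.IKError and nothing moves.
- order.close_job(): hands the job in, once; it reports no verdict.
The state is a dict: "clock": time; "joint_pos": joint angles; "joint_velocities": joint speeds; "tau": joint torques, N m; "tool_pos": TCP position; "tcp_rot": TCP orientation; "contact_force": force on the tool from outside, world axes, zero at the start; "moment": the same for the moment, N m; "gripper_width": finger opening in m.
Only numpy, scipy, OpenCV 4.12 (cv2) and the standard library are available. Lean on these libraries where they do the work, as an engineer would, in place of code of your own. Each camera call takes 0.05 s, during which the arm holds its last target.

## Working session

There is one attempt and no reset: what is moved stays moved. The work goes in short steps, each a Python script; the robot and the scene stay as the last script left them, time stands still between calls to the robot, and variables do not carry over. Pictures are saved under pics/ and viewed, and the job is handed in when it is done.

```bash
ls; mkdir -p pics; python3 - <<'E'
from cell import manip,cams
import cv2,numpy as np
print(manip.state())
for n in ("scene","top"):
    c=cams.capture(n); cv2.imwrite(f"pics/{n}0.png",c["image"]); np.savez(f"{n}0.npz",**c)
    print(n,c["intrinsics"],c["position"],c["orientation"])
E
```

```text
pics
{'clock': 0.0, 'joint_pos': array([ 1.08908491e+00,  2.64720324e-01,  1.60531715e+00, -2.60147670e-06,
        1.27367605e+00, -3.69325102e-02]), 'joint_velocities': array([ 0.00012945, -0.00098386, -0.00118426, -0.00120046, -0.00028398,
        0.0002039 ]), 'tau': array([-3.07330665e-04, -5.02120578e+01, -3.56865585e+01,  7.26178894e-02,
        2.95142457e-02, -1.59104961e-04]), 'tool_pos': array([0.2901328 , 0.60871558, 0.2374408 ]), 'tcp_rot': array([ 0.34721033,  1.5430496 , -0.3504535 ]), 'contact_force': array([ 0.21891399, -0.38316383,  0.25760535]), 'moment': array([-0.00607397,  0.01565285,  0.03208321]), 'gripper_width': 0.087865546349199}
scene [[414.87541291   0.         285.55645578]
 [  0.         414.87541291 208.33535377]
 [  0.           0.           1.        ]] [1.20780604 0.02487215 0.74983995] [-1.83254245 -1.65786967  0.66157538]
top [[484.10347551   0.         281.74326815]
 [  0.         484.10347551 209.88275273]
 [  0.           0.           1.        ]] [0.47398838 0.10953606 1.40556708] [-2.19893551  2.210385   -0.08284997]
```

View pics/scene0.png

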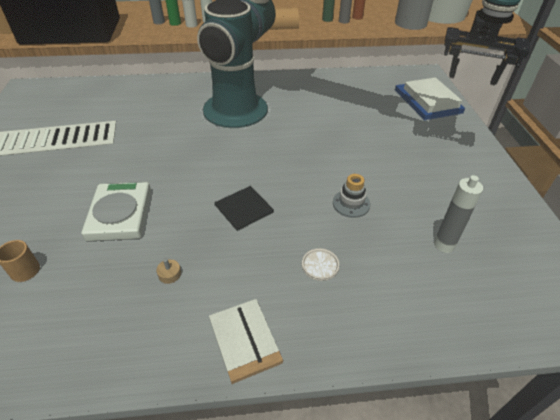

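View pics/top0.png

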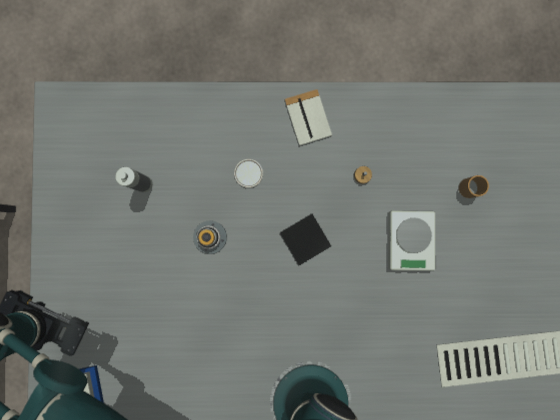

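The top view shows the jig at about (208,237), dish (248,173), pad (305,240), stand (363,175), scale pan (414,236) and cartridge (126,177). Next I'll measure them.

```bash
cat > h.py <<'E'
import numpy as np,cv2
from scipy.spatial.transform import Rotation as R
def cloud(c,T=None):
    z=c["z_map"].astype(float); K=c["intrinsics"]; v,u=np.mgrid[0:z.shape[0],0:z.shape[1]]
    P=np.stack([(u-K[0,2])/K[0,0]*z,(v-K[1,2])/K[1,1]*z,z],-1)
    if T is None: Rm=R.from_rotvec(np.ravel(c["orientation"])).as_matrix(); t=c["position"]
    else: Rm=T[:3,:3]; t=T[:3,3]
    W=P@Rm.T+t; W[z==0]=np.nan; return W
def ray(c,uv,h,T=None):
    K=c["intrinsics"]
    if T is None: Rm=R.from_rotvec(np.ravel(c["orientation"])).as_matrix(); t=c["position"]
    else: Rm=T[:3,:3]; t=T[:3,3]
    d=Rm@np.array([(uv[0]-K[0,2])/K[0,0],(uv[1]-K[1,2])/K[1,1],1]); return t+d*(h-t[2])/d[2]
E
python3 - <<'E'
from h import *
for n,pts in (("top",dict(table=((260,300),0),jig=((208,237),.083),dish=((248,173),.003),pad=((305,240),.012),scale=((414,236),.045),post=((363,175),.022),cart=((126,177),.2))),
 ("scene",dict(table=((300,150),0),nut=((355,181),.083),dish=((321,264),.003),pad=((244,207),.012),scale=((115,208),.045),post=((168,271),.022)))):
    c=np.load(n+"0.npz"); W=cloud(c)
    for k,(p,h) in pts.items(): print(n,k,ray(c,p,h).round(4),W[p[1],p[0]].round(4))
c=np.load("top0.npz");W=cloud(c)
im=c["image"].astype(int)
def cen(name,mask,h):
    n,l,s,ce=cv2.connectedComponentsWithStats(mask.astype(np.uint8)); 
    for i in range(1,n):
        if s[i,4]>60: print(name,ce[i].round(1),s[i],ray(c,ce[i],h).round(4))
def box(u0,u1,v0,v1):
    m=np.zeros(im.shape[:2],bool);m[v0:v1,u0:u1]=1;return m
cen("pad",box(270,340,205,275)&(im.max(2)<60),.012)
cen("dish",box(225,272,150,198)&(im.min(2)>150),.005)
cen("post",box(350,380,160,190)&(im[:,:,2]-im[:,:,0]>40),.022)
cen("panz",box(385,440,205,275)&(W[:,:,2]>.02),.04)
cen("jigz",box(185,235,205,265)&(W[:,:,2]>.04),.083)
E
python3 - <<'E'
import cv2
im=cv2.imread('pics/top0.png')
a=cv2.resize(im[140:280,190:340],None,fx=5,fy=5,interpolation=cv2.INTER_CUBIC)[:600,:800];cv2.imwrite('pics/a.png',a)
a=cv2.resize(im[150:280,340:450],None,fx=4.5,fy=4.5,interpolation=cv2.INTER_CUBIC);cv2.imwrite('pics/b.png',a)
E
```

```text
top table [0.29  0.143 0.   ] [0.2903 0.143  0.0026]
top jig [0.4719 0.2818 0.083 ] [0.4719 0.2816 0.0843]
top dish [0.657  0.1766 0.003 ] [0.6573 0.1767 0.0011]
top pad [0.4616 0.0128 0.012 ] [0.4616 0.0128 0.0123]
top scale [ 0.4713 -0.2931  0.045 ] [ 0.4713 -0.2937  0.0429]
top post [ 0.6478 -0.1555  0.022 ] [ 0.6468 -0.154   0.0301]
top cart [0.6222 0.4702 0.2   ] [0.6225 0.4709 0.1975]
scene table [0.2373 0.1849 0.    ] [ 0.235   0.1853 -0.0018]
scene nut [0.4777 0.2842 0.083 ] [0.4764 0.2846 0.0819]
scene dish [0.6578 0.1766 0.003 ] [0.6576 0.1766 0.0027]
scene pad [0.4716 0.0122 0.012 ] [0.4699 0.0121 0.0103]
scene scale [ 0.4804 -0.2906  0.045 ] [ 0.4785 -0.2914  0.0431]
scene post [ 0.6594 -0.1558  0.022 ] [ 0.659  -0.1559  0.0216]
pad [305.  239.2] [ 280  214   50   51 1416] [0.4638 0.0127 0.012 ]
dish [248.1 173.5] [235 161  27  26 501] [0.6554 0.1762 0.005 ]
post [362.9 174.2] [355 166  17  17 201] [ 0.6502 -0.1552  0.022 ]
panz [411.5 239.8] [ 389  210   46   60 2713] [ 0.4606 -0.2872  0.04  ]
jigz [207.7 236.3] [196 225  24  24 428] [0.4737 0.2826 0.083 ]
```

View pics/a.png

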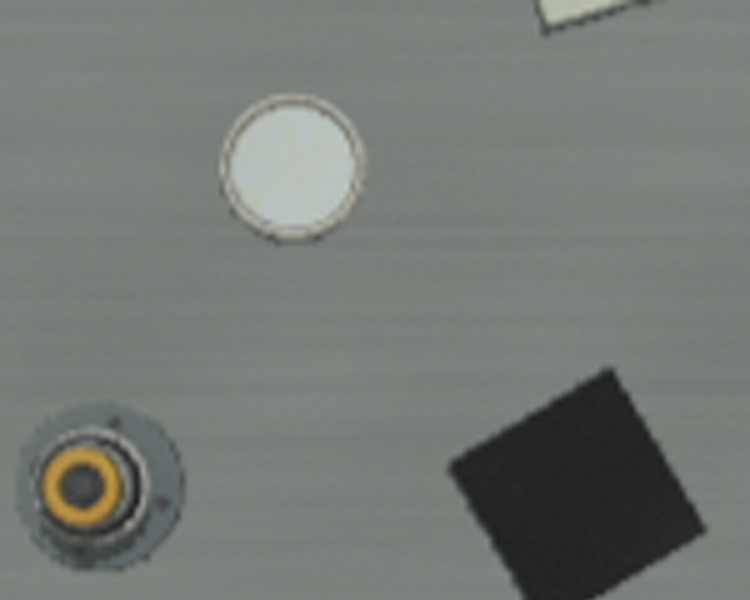

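View pics/b.png

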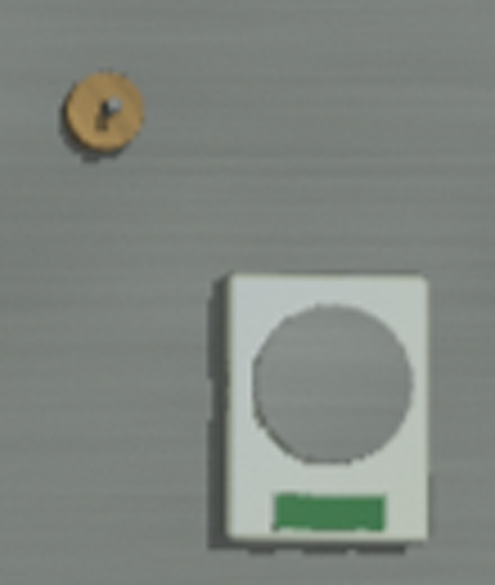

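```bash
cat >> h.py <<'E'
def rot(a):
    c,s=np.cos(a),np.sin(a)
    return R.from_matrix(np.array([[0,c,s],[0,s,-c],[-1,0,0]],float)).as_rotvec()
def wcap(name=None):
    from cell import manip,cams
    s=manip.state(); c=cams.capture("wrist")
    T=np.eye(4); T[:3,:3]=R.from_rotvec(s["tcp_rot"]).as_matrix(); T[:3,3]=s["tool_pos"]
    T=T@c["T_tool_cam"]
    if name: cv2.imwrite(f"pics/{name}.png",c["image"]); np.savez(name+".npz",T=T,**c)
    return c,T
E
python3 - <<'E'
from h import *
from cell import manip,inverse_kinematics
s=manip.state(); M=R.from_rotvec(s["tcp_rot"]).as_matrix(); print(M.round(3))
print("yaw",np.arctan2(M[1,1],M[0,1]))
for a in np.arange(-3,3.2,.5):
    q=inverse_kinematics([.474,.283,.2],rot(a)); print(round(a,2),None if q is None else np.round(q,2))
E
```

```text
[[-0.001  0.43   0.903]
 [-0.002  0.903 -0.43 ]
 [-1.    -0.002 -0.   ]]
yaw 1.126033628406052
-3.0 None
-2.5 None
-2.0 [ 0.49  0.06  1.91 -0.    1.17  2.49]
-1.5 [ 0.49  0.06  1.91 -0.    1.17  1.99]
-1.0 [0.49 0.06 1.91 0.   1.17 1.49]
-0.5 [ 0.49  0.06  1.91 -0.    1.17  0.99]
0.0 [ 0.49  0.06  1.91 -0.    1.17  0.49]
0.5 [ 0.49  0.06  1.91 -0.    1.17 -0.01]
1.0 [ 0.49  0.06  1.91  0.    1.17 -0.51]
1.5 [ 0.49  0.06  1.91 -0.    1.17 -1.01]
2.0 [ 0.49  0.06  1.91  0.    1.17 -1.51]
2.5 [ 0.49  0.06  1.91 -0.    1.17 -2.01]
3.0 [ 0.49  0.06  1.91  0.    1.17 -2.51]
```

```bash
python3 - <<'E'
from h import *
from cell import manip
manip.move_pose([.474,.283,.22],rot(-1.0))
c,T=wcap("w1"); print(manip.state()["clock"],manip.state()["tool_pos"],c["T_tool_cam"].round(3))
E
```

```text
1.55 [0.47391921 0.2837482  0.22011953] [[-0.001 -0.264  0.964 -0.147]
 [ 1.    -0.001  0.    -0.   ]
 [ 0.001  0.964  0.264 -0.068]
 [ 0.     0.     0.     1.   ]]
```

View pics/w1.png

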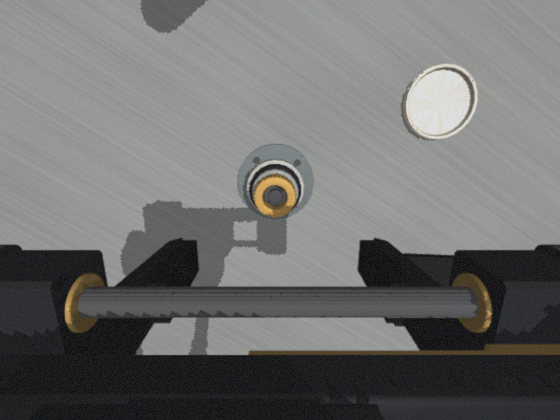

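The wrist view shows the brass nut ring at about (275,195), the jig foot around (275,183) and the dish at (441,102). I'll fit these.

```bash
python3 - <<'E'
from h import *
c=np.load("w1.npz");T=c["T"];im=c["image"].astype(int);W=cloud(c,T)
near=np.zeros(im.shape[:2],bool);near[150:235,230:320]=1
m=near&(W[:,:,2]>.079)&(W[:,:,2]<.095)
print(m.sum(),np.nanmedian(W[m],0),(np.nanmin(W[m],0)+np.nanmax(W[m],0))/2,np.nanmax(W[m],0)-np.nanmin(W[m],0))
o=near&(im[:,:,2]-im[:,:,0]>60); 
P=W[m]; 
h,_=cv2.findContours((m).astype(np.uint8),cv2.RETR_EXTERNAL,cv2.CHAIN_APPROX_NONE),0
cnt=max(h[0],key=cv2.contourArea); e=cv2.fitEllipse(cnt); print(e, ray(c,e[0],.087,T))
# top surface pixels only
for lo,hi,n in((.083,.092,'nut top'),(.004,.013,'foot')):
    mm=near&(W[:,:,2]>lo)&(W[:,:,2]<hi) if n!='foot' else (W[:,:,2]>lo)&(W[:,:,2]<hi)&(np.hypot(W[:,:,0]-.474,W[:,:,1]-.283)<.06)
    p=W[mm][:,:2]; hull=cv2.convexHull(p.astype(np.float32)); print(n,len(p),cv2.minEnclosingCircle(hull),np.median(W[mm][:,2]))
mm=(np.hypot(W[:,:,0]-.655,W[:,:,1]-.176)<.06)&(W[:,:,2]>.006)
p=W[mm][:,:2];print("dish",cv2.minEnclosingCircle(p.astype(np.float32)),len(p),W[102,441])
E
python3 - <<'E'
from sys import path;path.insert(0,'.')
from h import *
im=cv2.imread('pics/w1.png');cv2.imwrite('pics/w1c.png',cv2.resize(im[135:235,220:330],None,fx=6,fy=6,interpolation=cv2.INTER_CUBIC))
E
```

```text
1265 [0.47289706 0.28756694 0.08745797] [0.47263075 0.28687948 0.08458783] [0.04201959 0.04238767 0.01102378]
((274.1667785644531, 196.08599853515625), (41.13685607910156, 41.54927062988281), 86.6703872680664) [0.47328608 0.28744555 0.087     ]
nut top 1066 ((0.47225597500801086, 0.2868167757987976), 0.021539371460676193) 0.08769499707083034
foot 1866 ((0.47216129302978516, 0.28678807616233826), 0.04797716066241264) 0.009258217913505035
dish ((0.6565868854522705, 0.17591004073619843), 0.042339175939559937) 1085 [0.65940131 0.1731516  0.00435138]
```

View pics/w1c.png

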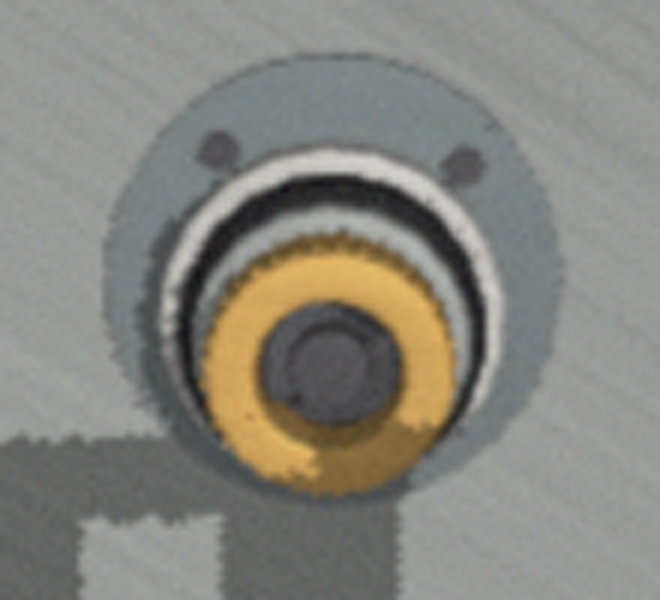

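Wrist and top disagree by 4 mm in y. I'll take an opposite-yaw wrist view to cancel the hand-eye offset.

```bash
cat >> h.py <<'E'
def circ(W,xy,lo,hi,rad):
    mm=(W[:,:,2]>lo)&(W[:,:,2]<hi)&(np.hypot(W[:,:,0]-xy[0],W[:,:,1]-xy[1])<rad)
    p=W[mm]; (x,y),r=cv2.minEnclosingCircle(p[:,:2].astype(np.float32)); return np.round([x,y,r,np.median(p[:,2]),len(p)],4)
E
python3 - <<'E'
from h import *
from cell import manip
manip.move_pose([.4725,.285,.22],rot(2.1416))
c,T=wcap("w2"); print(manip.state()["clock"],manip.state()["tool_pos"])
W=cloud(c,T)
print(circ(W,(.473,.285),.081,.095,.035),circ(W,(.473,.285),.004,.013,.06))
c=np.load("w1.npz");W=cloud(c,c["T"])
print(circ(W,(.473,.285),.081,.095,.035),circ(W,(.473,.285),.004,.013,.06))
E
```

```text
4.25 [0.47248791 0.28506051 0.22000574]
[4.730e-01 2.865e-01 2.170e-02 8.760e-02 1.175e+03] [4.732e-01 2.864e-01 4.800e-02 9.300e-03 1.862e+03]
[4.723e-01 2.869e-01 2.150e-02 8.760e-02 1.174e+03] [4.721e-01 2.868e-01 4.790e-02 9.300e-03 1.866e+03]
```

```bash
python3 - <<'E'
from h import *
from cell import manip
np.set_printoptions(precision=4,suppress=True)
x,y=.4727,.2866
manip.move_pose([x,y,.12],rot(-1.0))
manip.move_linear([x,y,.072],rate=.08)
s=manip.state();print(s["tool_pos"],s["contact_force"])
manip.set_gripper(.0,force=15)
s=manip.state();print(s["clock"],s["tool_pos"],s["contact_force"],s["moment"],s["gripper_width"])
c,T=wcap("w3")
E
```

```text
[0.4728 0.2867 0.0719] [-0.0476 -0.3861  0.6837]
8.4167 [0.4727 0.2866 0.0721] [-0.3136 -0.2329  0.4951] [-0.0227  0.1786  0.0757] 0.04196063018861733
```

View pics/w3.png

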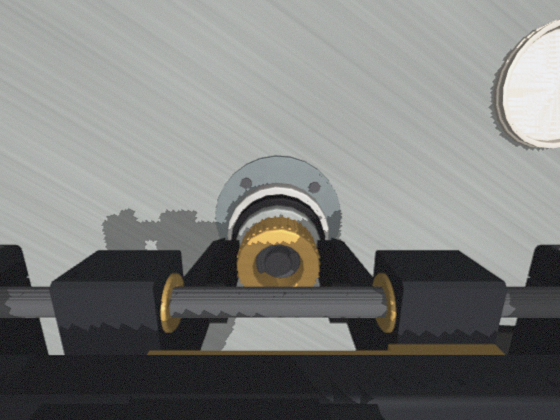

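Nut gripped, width 41.96 mm and negligible side force. I'll turn it in helical segments and watch the force.

```bash
python3 - <<'E'
from h import *
from cell import manip
np.set_printoptions(precision=3,suppress=True)
x,y=.4727,.2866;z0=.0721;p=.017/2/np.pi;d=.1
s0=manip.state();print(s0["clock"])
for k in range(1,4):
    a=k*d
    manip.move_linear([x,y,z0+p*a],rate=p*.35,rot=rot(-1.0+a))
    s=manip.state();M=R.from_rotvec(s["tcp_rot"]).as_matrix()
    print(k,s["clock"],s["tool_pos"]*1e3,np.arctan2(M[1,1],M[0,1]),s["contact_force"],s["moment"],s["gripper_width"])
    if np.linalg.norm(s["contact_force"])>20: print("STOP");break
E
```

```text
8.4667
1 8.7417 [472.489 286.474  72.111] -0.9022466595820502 [-0.009  0.288 -0.965] [-0.078  0.197  0.007] 0.04202897255211237
2 8.9917 [472.49  286.485  72.372] -0.8038695783831461 [-0.416 -0.047 -1.355] [-0.062  0.09   0.034] 0.04201163937442327
3 9.2417 [472.673 286.56   72.812] -0.7047920991456382 [ 0.469  0.197 -1.006] [-0.051  0.145 -0.014] 0.04200809149127251
```

```bash
python3 - <<'E'
from h import *
from cell import manip
np.set_printoptions(precision=3,suppress=True)
x,y=.4727,.2866;z0=.0721;p=.017/2/np.pi
for a in np.arange(.45,3.01,.15):
    manip.move_linear([x,y,z0+p*a],rate=p*.4,rot=rot(-1.0+a))
    s=manip.state()
    print(round(a,2),s["clock"],s["tool_pos"]*1e3,s["contact_force"],s["moment"][2],s["gripper_width"])
    if np.linalg.norm(s["contact_force"])>20: print("STOP");break
c,T=wcap("w4")
E
```

```text
0.45 9.5417 [472.679 286.584  73.27 ] [-0.164  0.588 -1.216] 0.0031323591133658197 0.041774028858566715
0.6 9.8417 [472.703 286.602  73.716] [-0.456 -0.319 -1.275] -0.030100124559859456 0.041801588025773884
0.75 10.1417 [472.708 286.581  74.116] [ 0.317  0.552 -1.673] 0.0027743568387452195 0.04176734926187792
0.9 10.4417 [472.735 286.615  74.537] [ 0.041  0.115 -1.216] 0.042670905482698536 0.041761350983976514
1.05 10.7417 [472.741 286.6    74.932] [ 0.506 -0.807 -1.399] 0.007000101699305972 0.04141126422516787
1.2 11.0417 [472.706 286.618  75.32 ] [-0.699  0.269 -1.646] -0.02728426196006055 0.041811922053924824
1.35 11.3417 [472.727 286.617  75.753] [-1.311  0.328 -1.672] 0.00456028111756843 0.041767943842771174
1.5 11.6417 [472.707 286.627  76.154] [ 0.415 -0.853 -0.786] -0.04293541354770203 0.04179375755766943
1.65 11.9417 [472.719 286.622  76.58 ] [ 0.212 -0.836 -1.337] -0.006023491673247429 0.04197317692263194
1.8 12.2417 [472.709 286.629  76.954] [ 0.51  -0.829 -1.528] -0.014450574555266977 0.04160987693243065
1.95 12.5417 [472.709 286.627  77.378] [ 0.011 -0.107 -1.315] 0.04169040897638826 0.042104990338497864
2.1 12.8417 [472.721 286.632  77.783] [-0.82   0.244 -1.778] 0.03887126569537234 0.04183653824815467
2.25 13.1417 [472.732 286.612  78.196] [-0.199  0.541 -0.497] 0.041397791128043614 0.0417122815669455
2.4 13.4417 [472.697 286.612  78.565] [ 0.48  -0.45  -1.595] -0.018355083483974445 0.04209876352785196
2.55 13.7417 [472.703 286.629  78.996] [-0.397  0.222 -2.365] 0.027640522369980706 0.04150960074252826
2.7 14.0417 [472.717 286.622  79.4  ] [ 0.383  0.314 -1.449] 0.001479316576614113 0.04175442864014982
2.85 14.3417 [472.681 286.62   79.78 ] [ 0.315  0.153 -1.797] -0.019464238489876228 0.04178051561855392
3.0 14.6417 [472.679 286.601  80.196] [-0.044  0.774 -1.617] -0.004595596335525405 0.0418763988125397
```

View pics/w4.png

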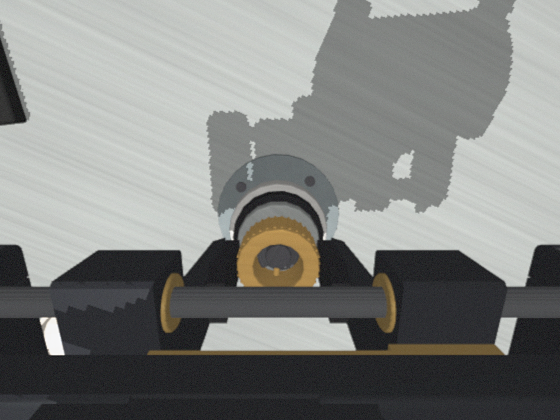

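The nut has turned and risen, with the stud top now recessed in it. I'll lift a little and check the force first.

```bash
python3 - <<'E'
from h import *
from cell import manip
np.set_printoptions(precision=3,suppress=True)
x,y=.4727,.2866
ok=True
for z in (.0812,.0822,.0842,.09):
    manip.move_linear([x,y,z],rate=.01)
    s=manip.state();print(s["clock"],s["tool_pos"]*1e3,s["contact_force"])
    if abs(s["contact_force"][2])>12: ok=False;print("STOP");break
if ok:
    manip.move_linear([x,y,.15],rate=.1)
    s=manip.state();print(s["clock"],s["gripper_width"],s["contact_force"])
    c,T=wcap("w5");W=cloud(c,T)
    print(circ(W,(x,y),.055,.068,.03))
E
```

```text
14.9417 [472.771 286.668  81.312] [ 0.264 -0.436 -2.112]
15.1917 [472.758 286.678  82.302] [-0.236  0.506 -2.409]
15.5417 [472.813 286.669  84.36 ] [ 0.668  0.258 -1.267]
16.275 [472.708 286.609  90.034] [-0.146 -0.201 -1.889]
17.025 0.04180535148108713 [-0.476  0.208 -2.444]
[   0.473    0.286    0.029    0.066 1826.   ]
```

View pics/w5.png

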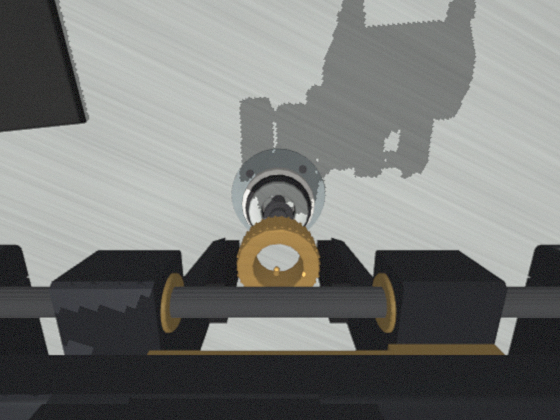

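Nut free on the gripper, the plate ring exposed below. Next, the dish.

```bash
python3 - <<'E'
from h import *
from cell import manip
np.set_printoptions(precision=3,suppress=True)
x,y=.6566,.1759
manip.move_pose([x,y,.12],rot(.3))
c,T=wcap("w6");W=cloud(c,T)
try: print(circ(W,(x,y),.006,.015,.055))
except Exception as e: print(e)
manip.move_linear([x,y,.03],rate=.1)
for z in (.016,.0135,.012,.011):
    manip.move_linear([x,y,z],rate=.02)
    s=manip.state();print(s["clock"],s["tool_pos"]*1e3,s["contact_force"])
    if s["contact_force"][2]>4: break
c,T=wcap("w7")
E
```

```text
[   0.657    0.175    0.042    0.01  1091.   ]
20.3083 [656.677 175.914  16.022] [ 0.06  -0.355 -1.038]
20.5833 [656.467 175.837  13.345] [-0.421  0.174 -1.703]
20.8333 [656.493 175.856  11.869] [-0.146  0.218 -0.932]
21.0833 [656.521 175.882  10.895] [ 0.165 -0.058 -1.13 ]
```

View pics/w7.png

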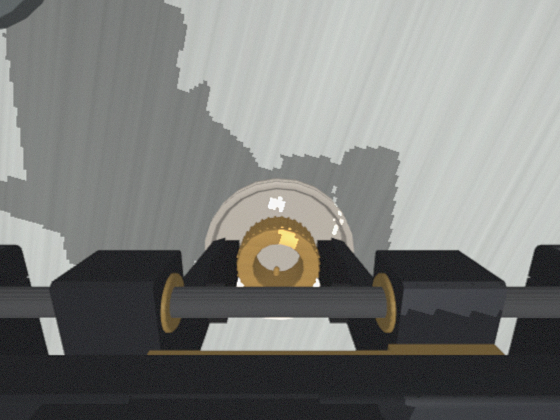

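The nut is centred in the dish, just above the floor. Releasing it.

```bash
python3 - <<'E'
from h import *
from cell import manip
np.set_printoptions(precision=4,suppress=True)
x,y=.6566,.1759
manip.set_gripper(.050); s=manip.state();print(s["clock"],s["contact_force"],s["gripper_width"])
manip.move_linear([x,y,.013],rate=.03)
manip.set_gripper(.060)
manip.move_linear([x,y,.13],rate=.12)
manip.dwell(.2)
c,T=wcap("w8");W=cloud(c,T)
print(manip.state()["clock"],circ(W,(x,y),.02,.032,.035),circ(W,(x,y),.006,.015,.055))
E
```

```text
21.4667 [-1.0714 -0.1743 -0.0405] 0.04986133460159911
23.45 [   0.6563    0.1756    0.0216    0.0259 1166.    ] [   0.657     0.1748    0.0419    0.0098 1503.    ]
```

View pics/w8.png

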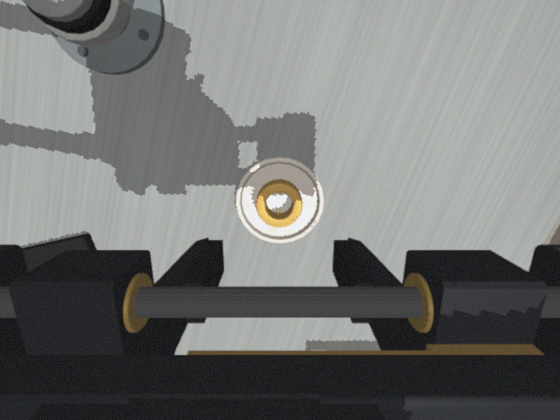

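The nut lies flat, concentric with the dish to about 1 mm. Now the plate.

```bash
python3 - <<'E'
from h import *
from cell import manip
np.set_printoptions(precision=4,suppress=True)
x,y=.4727,.2866
manip.set_gripper(.088)
manip.move_pose([x,y,.15],rot(.5))
c,T=wcap("w9");W=cloud(c,T); print(circ(W,(x,y),.0625,.072,.03))
manip.move_linear([x,y,.075],rate=.12)
manip.move_linear([x,y,.0585],rate=.04)
s=manip.state();print(s["clock"],s["tool_pos"],s["contact_force"])
manip.set_gripper(0,force=15)
s=manip.state();print(s["tool_pos"],s["contact_force"],s["gripper_width"])
manip.move_linear([x,y,.064],rate=.02)
s=manip.state();print(s["tool_pos"],s["contact_force"],s["gripper_width"])
manip.move_linear([x,y,.15],rate=.1)
s=manip.state();print(s["clock"],s["tool_pos"],s["contact_force"],s["gripper_width"])
c,T=wcap("w10")
E
```

```text
[   0.4723    0.2866    0.025     0.0661 1734.    ]
26.2833 [0.4725 0.2865 0.0582] [ 0.0891  0.3006 -0.3372]
[0.4727 0.2866 0.0586] [ 0.7805 -0.0502  0.8675] 0.04928414899096437
[0.4728 0.2867 0.0641] [-0.3274  0.1492 -0.9514] 0.04914330561386283
28.3917 [0.4721 0.2863 0.1492] [ 0.7687 -0.0179 -0.9223] 0.049146435076770786
```

View pics/w10.png

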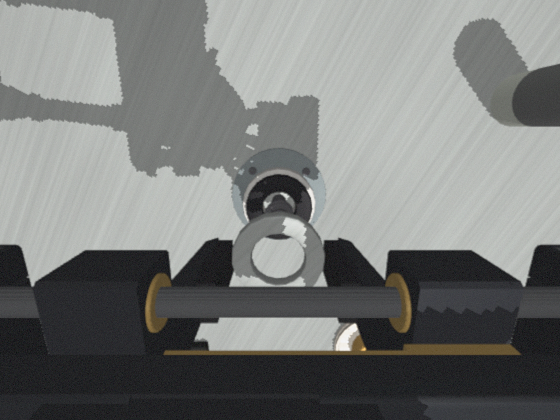

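View pics/w9.png

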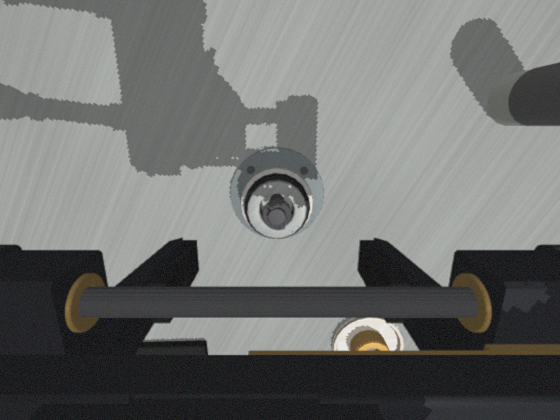

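Plate lifted flat in the fingertips, the black sample exposed on the jig. Next I'll look at the pad.

```bash
python3 - <<'E'
from h import *
from cell import manip
np.set_printoptions(precision=4,suppress=True)
x,y=.466,.0125
manip.move_pose([x,y,.15],rot(0.0))
c,T=wcap("w11")
print(manip.state()["clock"],manip.state()["tool_pos"])
im=c["image"].astype(int)
W=cloud(c,T); m=(W[:,:,2]>.008)&(W[:,:,2]<.018)&(np.hypot(W[:,:,0]-x,W[:,:,1]-y)<.1)&(im.max(2)<80)
n,l,s,ce=cv2.connectedComponentsWithStats(m.astype(np.uint8)); i=1+np.argmax(s[1:,4])
p=W[l==i]; print(cv2.minAreaRect((p[:,:2]*1000).astype(np.float32)),np.median(p[:,2]),len(p))
# held plate tilt
g=W[(W[:,:,2]>.11)&(np.hypot(W[:,:,0]-x,W[:,:,1]-y)<.03)&(W[:,:,2]<.17)]; print(len(g),np.median(g,0))
E
```

```text
29.5583 [0.4664 0.0134 0.15  ]
((464.38592529296875, 12.39923095703125), (108.72093200683594, 107.93702697753906), 30.15253448486328) 0.013216204598194059 8747
4614 [0.4658 0.0195 0.1574]
```

View pics/w11.png

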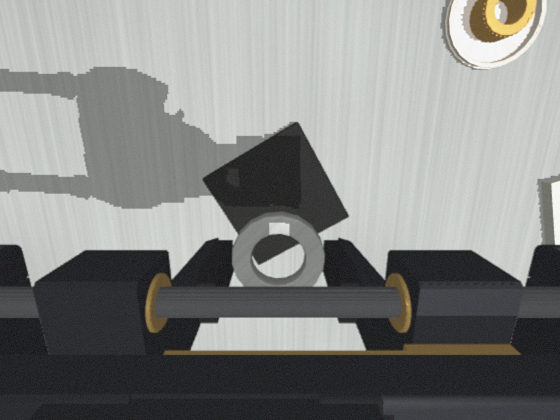

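```bash
python3 - <<'E'
from h import *
from cell import manip
np.set_printoptions(precision=4,suppress=True)
c=np.load("w11.npz"); print("plate ctr",ray(c,(278.5,254.5),.156,c["T"]))
x,y=.4644,.0124
manip.move_linear([x,y,.035],rate=.12)
for z in (.019,.0165,.0153,.0145):
    manip.move_linear([x,y,z],rate=.02)
    s=manip.state();print(s["clock"],s["tool_pos"],s["contact_force"])
    if s["contact_force"][2]>2: break
manip.set_gripper(.058)
z=manip.state()["tool_pos"][2]
manip.move_linear([x,y,z+.02],rate=.05)
manip.set_gripper(.088)
manip.move_linear([x,y,.15],rate=.15)
c,T=wcap("w12");W=cloud(c,T)
print(manip.state()["clock"],circ(W,(x,y),.019,.03,.04))
E
```

```text
plate ctr [0.4666 0.0157 0.156 ]
31.6167 [0.4645 0.0124 0.0191] [-0.6772 -0.476  -1.0492]
31.8917 [0.4643 0.0124 0.0164] [-0.0896 -0.6554 -1.3364]
32.1417 [0.4644 0.0124 0.0153] [-0.534  -0.1225 -0.7063]
32.3917 [0.4646 0.0124 0.0146] [ 0.5442  0.8041 -0.5117]
34.8583 [   0.4643    0.0124    0.025     0.0221 1311.    ]
```

View pics/w12.png

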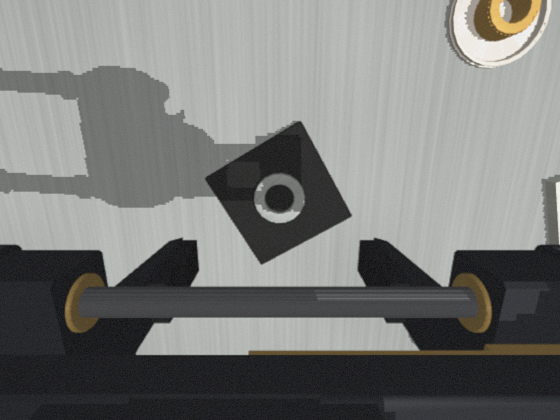

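The plate is flat and centred on the pad. Now the sample.

```bash
python3 - <<'E'
from h import *
from cell import manip
np.set_printoptions(precision=4,suppress=True)
x,y=.4727,.2866
manip.move_pose([x,y,.15],rot(.5))
c,T=wcap("w13");W=cloud(c,T); print(circ(W,(x,y),.053,.062,.035))
manip.move_linear([x,y,.065],rate=.12)
manip.move_linear([x,y,.0467],rate=.04)
s=manip.state();print(s["clock"],s["tool_pos"],s["contact_force"])
manip.set_gripper(0,force=15)
s=manip.state();print(s["tool_pos"],s["contact_force"],s["gripper_width"])
manip.move_linear([x,y,.052],rate=.02)
s=manip.state();print(s["tool_pos"],s["contact_force"],s["gripper_width"])
manip.move_linear([x,y,.16],rate=.1)
s=manip.state();print(s["clock"],s["tool_pos"],s["contact_force"],s["gripper_width"])
c,T=wcap("w14")
x,y=.4735,-.293
manip.move_pose([x,y,.18],rot(-.55))
c,T=wcap("w15");print(manip.state()["clock"])
E
```

```text
[   0.4725    0.2864    0.029     0.0571 2367.    ]
37.4417 [0.4725 0.2865 0.0464] [0.8484 0.5105 0.7186]
[0.4728 0.2866 0.0469] [0.2732 0.0707 0.8224] 0.05787900209742468
[0.4728 0.2867 0.0522] [-0.7092  0.2175 -0.6242] 0.057725172768778504
39.6583 [0.4721 0.2862 0.1591] [ 0.9593  0.2261 -1.4067] 0.05807930973171691
41.8417
```

View pics/w14.png

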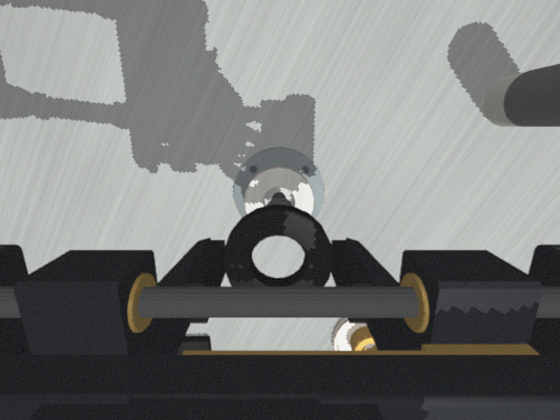

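View pics/w15.png

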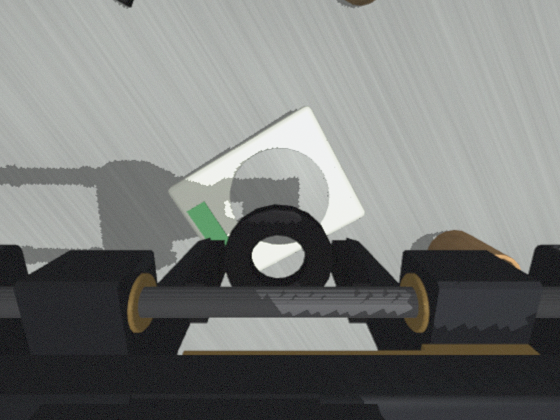

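Only the sample is in the hand. The pan's edges are at about (230,196), (328,196) and (279,147). I'll compute its centre.

```bash
python3 - <<'E'
from h import *
c=np.load("w15.npz");T=c["T"]
P=[ray(c,p,.045,T)[:2] for p in((230,196),(328,196),(279,147.5),(248,160),(311,160))]
A=np.array([[2*p[0],2*p[1],1] for p in P]);b=[p@p for p in P];s=np.linalg.lstsq(A,b,rcond=None)[0]
print(s[:2],np.sqrt(s[2]+s[:2]@s[:2]),np.median(cloud(c,T)[160:190,265:290].reshape(-1,3),0))
c=np.load("top0.npz");print(ray(c,(414,235.3),.045))
E
```

```text
[ 0.47459182 -0.29349919] 0.04896370384222778 [nan nan nan]
[ 0.4732738  -0.29316595  0.045     ]
```

```bash
python3 - <<'E'
from h import *
from cell import manip
np.set_printoptions(precision=4,suppress=True)
x,y=.4742,-.2934
manip.move_linear([x,y,.07],rate=.12)
for z in (.053,.0505,.0491,.0482):
    manip.move_linear([x,y,z],rate=.02)
    s=manip.state();print(s["clock"],s["tool_pos"],s["contact_force"])
    if s["contact_force"][2]>2: break
manip.set_gripper(.066)
z=manip.state()["tool_pos"][2]
manip.move_linear([x,y,z+.02],rate=.05)
manip.set_gripper(.088)
manip.move_linear([x,y,.18],rate=.15)
c,T=wcap("w16");W=cloud(c,T)
print(manip.state()["clock"],circ(W,(x,y),.0515,.065,.045),circ(W,(x,y),.043,.0495,.053))
E
```

```text
43.9083 [ 0.4743 -0.2934  0.0531] [ 0.2478 -1.3598  0.422 ]
44.1833 [ 0.4741 -0.2933  0.0503] [-0.1149  0.3529  0.0333]
44.4333 [ 0.4741 -0.2933  0.049 ] [-0.5328  0.6371 -0.5949]
44.6833 [ 0.4742 -0.2933  0.0481] [-0.6769 -0.5533 -1.068 ]
47.0167 [   0.474    -0.293     0.0288    0.0581 2118.    ] [   0.4743   -0.2939    0.0501    0.0462 5456.    ]
```

View pics/w16.png

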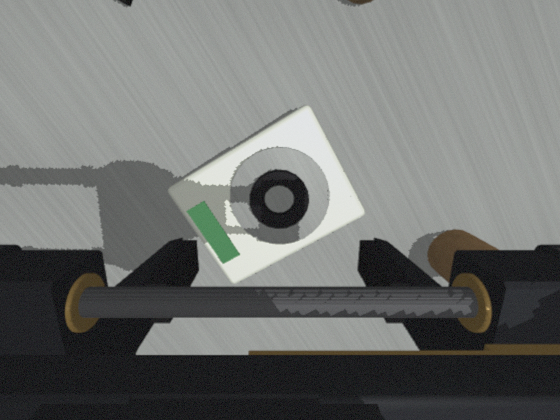

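The sample is centred on the pan. Now the spacer.

```bash
python3 - <<'E'
from h import *
from cell import manip
np.set_printoptions(precision=4,suppress=True)
x,y=.4727,.2866
manip.move_pose([x,y,.15],rot(.5))
c,T=wcap("w17");W=cloud(c,T); print(circ(W,(x,y),.040,.05,.04))
manip.move_linear([x,y,.06],rate=.12)
manip.move_linear([x,y,.030],rate=.04)
s=manip.state();print(s["clock"],s["tool_pos"],s["contact_force"])
manip.set_gripper(0,force=20)
s=manip.state();print(s["tool_pos"],s["contact_force"],s["gripper_width"])
manip.move_linear([x,y,.036],rate=.02)
s=manip.state();print(s["tool_pos"],s["contact_force"],s["gripper_width"])
manip.move_linear([x,y,.16],rate=.1)
s=manip.state();print(s["clock"],s["tool_pos"],s["contact_force"],s["gripper_width"])
c,T=wcap("w18")
x,y=.650,-.1555
manip.move_pose([x,y,.20],rot(-.2))
c,T=wcap("w19");W=cloud(c,T);print(manip.state()["clock"],circ(W,(x,y),.018,.028,.035))
E
```

```text
[   0.4724    0.2863    0.0331    0.0452 2974.    ]
50.95 [0.4729 0.2867 0.0301] [0.1844 0.0806 0.1042]
[0.4729 0.2867 0.0303] [-0.2402 -0.393   0.8636] 0.06628249922671985
[0.4727 0.2866 0.0361] [ 0.0912  0.1079 -1.3106] 0.06621827858179813
53.2583 [0.4721 0.2863 0.159 ] [ 0.1369 -0.0945 -1.4758] 0.06599379829391017
55.1 [  0.6505  -0.1566   0.0247   0.0232 971.    ]
```

View pics/w18.png

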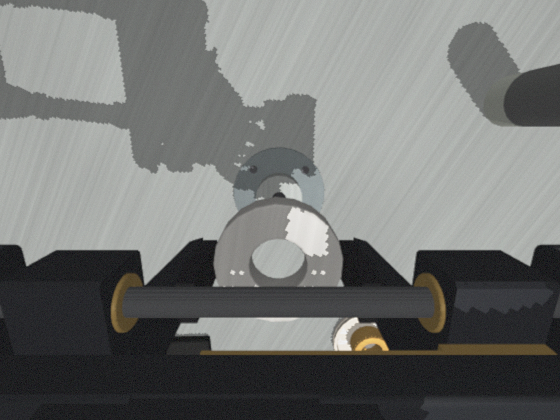

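View pics/w19.png

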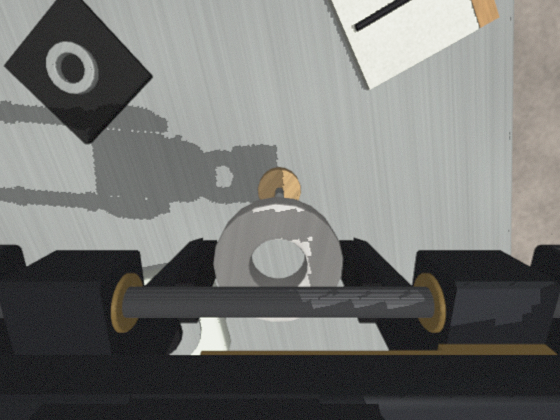

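The spacer is in hand. The stand is at (0.6505,-0.156), which agrees with the top camera.

```bash
python3 - <<'E'
from h import *
from cell import manip
np.set_printoptions(precision=4,suppress=True)
x,y=.6505,-.1562
manip.move_linear([x,y,.07],rate=.12)
for z in (.058,.050,.042,.034,.029,.0265,.0252,.0246):
    manip.move_linear([x,y,z],rate=.03)
    s=manip.state();print(s["clock"],s["tool_pos"],s["contact_force"])
    if s["contact_force"][2]>3: print("contact");break
c,T=wcap("w20")
if z<.027:
    manip.set_gripper(.074)
    z=manip.state()["tool_pos"][2]
    manip.move_linear([x,y,z+.025],rate=.05)
    manip.set_gripper(.088)
    manip.move_linear([x,y,.20],rate=.15)
    c,T=wcap("w21");W=cloud(c,T)
    print(manip.state()["clock"],circ(W,(x,y),.0355,.044,.04))
E
```

```text
56.8833 [ 0.6503 -0.1562  0.0577] [ 0.0782  0.0018 -1.1944]
57.3 [ 0.6502 -0.1561  0.0496] [-0.5094  0.0385 -1.1341]
57.7167 [ 0.6502 -0.1561  0.0416] [-0.3973  0.5806 -2.3696]
58.1333 [ 0.6502 -0.1561  0.0335] [ 0.965  -0.1049 -1.7083]
58.45 [ 0.6502 -0.1561  0.0286] [-0.1938 -0.1029 -1.9715]
58.7 [ 0.6503 -0.1562  0.0263] [-0.3882 -0.0002 -1.2878]
58.95 [ 0.6504 -0.1562  0.0251] [-0.6968  0.2563 -0.0228]
59.2 [ 0.6505 -0.1562  0.0246] [ 0.245   0.0605 -0.3549]
61.85 [   0.6501   -0.1561    0.033     0.0392 2271.    ]
```

```bash
ls pics/w21.png; python3 - <<'E'
from cell import cams
import cv2
for n in ("scene","top"): cv2.imwrite(f"pics/{n}1.png",cams.capture(n)["image"])
E
```

```text
pics/w21.png
```

View pics/w21.png

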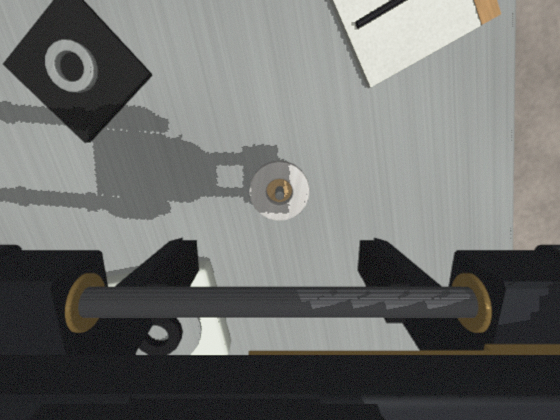

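View pics/scene1.png

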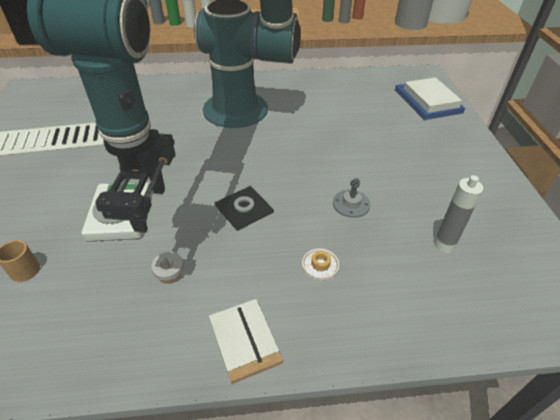

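View pics/top1.png

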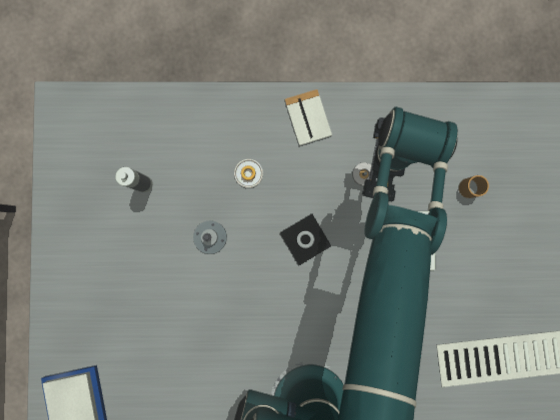

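The spacer lies flat over the pin at (279,190) in the wrist view. In the scene and top views the nut, plate and spacer are in place, and the cartridge is at the same pixels as at the start. Handing in.

```bash
python3 - <<'E'
from cell import manip,order
print(manip.state()["contact_force"],manip.state()["clock"]); order.close_job()
E
```

```text
[0.35265534 0.32456435 0.29070009] 61.95
the job is handed in; nothing more can be done
```

The jig is fully dismantled and the job is handed in at 62 s of the 131 s allowed. I unscrewed the nut by turning it 3.0 rad anticlockwise along the thread's pitch, with no more than about 2.5 N read at the wrist between segments. The nut, plate, sample and spacer then went to their places in that order.

**Placement:** after each release, the wrist camera showed the piece flat and close to its target.

| Piece | Place | Offset from centre | Allowed |
|---|---|---|---|
| Nut | dish | about 1 mm | 18 mm |
| Plate | pad | under 1 mm | 15 mm |
| Sample | scale pan | about 1 mm | 15 mm |
| Spacer | over the pin, on the wood | about 1 mm | 12 mm |

**Heights:** the measured top of each piece fits lying flat at its place, with the depth camera reading about 1 mm high throughout.

**End state:** the cartridge stood at the same pixels as at the start, and the gripper was open and clear of everything.

**Disagreements:**
- The first top-camera estimate of the jig was about 4 mm off in y. I used the mean of two wrist views taken at opposite yaw instead.
- The final scene and top pictures did not show the sample clearly because the arm was in the way. Its check rests on the wrist view taken just after it was released.

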